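# Make up the hose kit and the pipe kit from the turntable

## Robot

A 6-joint arm with a two-finger parallel gripper is mounted at the origin on the work surface. World frame = base frame: x ahead of the robot, y to its left, z up, the work surface at z = 0. Lengths are in m, angles in rad, forces in N, time in s.
With the tool pointing down it reaches from about 0.275 to 0.85 m from the base axis. Payload 19 kg.
Tool frame: the origin (TCP) lies at the very end of the fingers, on their centre line; the grasp point (between the pads) lies 19 mm behind it; z points along the fingers, y is the direction in which the jaws open and shut (so a half turn about z gives the same grasp; the last joint's range is limited). The gripper opens to 85 mm and grips with 20 to 120 N. Pads are 22 mm wide; open, the fingers measure 114 mm over their backs; the gripper's body (76 mm by 85 mm) begins 54 mm behind the grasp point. The pads swing forward as they close: fully open they stand 13 mm farther back than shut.
Start: joints at [-1.426, 0.15, 1.437, -0, 1.554, -0.134], TCP at [0.158, -0.553, 0.231] pointing down, gripper open.
Joint ranges: [-2.8, 2.8], [-0.68, 2.1], [0.12, 2.68], [-1.39, 4.53], [0.16, 2.79], [-2.81, 2.81]. Speed limits (rad/s): [1.89, 1.89, 2.22, 3.01, 3.01, 3.01].

## Interface

Orientations are given as a unit quaternion [x, y, z, w].
In Python, from station import status, vision, ticket gives the robot as it stands.
- The arm moves only by the tool jog_arm, never from a script. Its argument "series" is text: rows parted by semicolons, each of 4 numbers parted by spaces: the shift along the world's x, y, z in m, then the turn about the world's z in degrees. In form: tx ty tz yaw; .... A call has 1 to 8 rows; each row shifts and turns the commanded pose from where the row before left it; what a row does not reach is not made up. A row lasts 1/12 s, in which the tool goes at most 41.7 mm and 7.16 degrees, less where a joint would pass 70% of its speed; a pose out of reach is approached as far as the arm can. A call with a gripper value outside its range is refused whole. "jaw" is the opening, from 0 (shut) to 1 (fully open), set as the call begins (left out, the last holds). The fingers move at their own pace and stop on an object; "grip_force" is the grip in N (left out, the last holds). Time passes only in rows, so rows that do not move let the fingers close. It gives the time, the measured TCP pose, the force and the opening at its end, in the units of the state.
- status.get_obs(): the state, without advancing time (a new reading comes with each control period).
- vision.grab_frame(name): name is "scene" or "top" or "wrist"; returns a dict with "color" (384x512x3 uint8, red, green, blue), "range_z" (384x512 float32, m along the optical axis (not along the pixel's ray), 0 where there is no reading), "fx", "fy", "cx", "cy" (pixels), "R" (3x3) and "t" (3): a world point X has camera coordinates R X + t. Camera axes: x right, y down, z forward; pixel columns grow to the right and rows downward; lengths in m; the calibration is good to about 2 mm. A picture is of the moment at which its call begins.
- ticket.finish_job(): hands the job in, once; it reports no verdict.
The state is a dict: "time_s": time; "joint_positions": joint angles; "dq": joint speeds; "joint_efforts": joint torques, N m; "tcp_pos": TCP position; "ee_rot": TCP orientation; "contact_force": force on the tool from outside, world axes, zero at the start; "moment": the same for the moment, N m; "finger_gap": opening from 0.0 (shut) to 1.0 (fully open).
Only numpy, scipy, OpenCV 4.12 (cv2) and the standard library are available. Lean on these libraries where they do the work, as an engineer would, in place of code of your own. Each camera call takes 0.05 s, during which the arm holds its last target. There are 200 camera calls.

## Task

Make up two kits from the fittings on the turntable: the brass barbed elbow and the red quick coupler go into the blue tray, the galvanized tee and the zinc-plated pipe union into the yellow tray, one fitting to each pocket, standing upright on the pocket floor. Leave the black plastic elbow standing on the turntable and do not disturb the jar or the tape spool on the bench.

Things in the scene. Friction and masses are not known exactly. Their poses are not given: they have to be found in the camera images.
- brass_elbow_mid (a point): Brass-coloured barbed hose elbow, 58 mm high, standing on a round foot (32 mm across, 14 mm high) under an upright column 26 mm across; a spigot 17 mm across sticks out level along +x, 44 mm above the underside, its end 42 mm from the upright axis. Point: on the upright axis, half-way up (29 mm). z up. Grip from above, closing along y (26 mm wide). 0.12 kg.
- red_coupler_mid (a point): Red plastic quick hose coupler, an upright round body 34 mm across (37 over its ribs) and 44 mm high with a narrower nose 24 mm across on top, 58 mm high in all, standing on its wide end. Point: on its axis, half-way up (29 mm above the underside). z up. Grip from above in any direction (34 mm wide). 0.05 kg.
- tee_mid (a point): Dull grey galvanized pipe tee, 60 mm high, standing on one end of its run: run 30 mm across with 34 mm collars, 9 mm high, at foot and top; the branch (30 mm, collar 34 mm) sticks out level along +x at half height, its mouth 38 mm from the upright axis. Point: on the upright axis, half-way up (30 mm). z up. Grip from above, closing along y (30 mm wide, collars 34). 0.22 kg.
- union_mid (a point): Bright zinc-plated pipe union, 56 mm high, standing on end: a hexagon nut 38 mm across flats from 18 to 42 mm above the underside, round barrels 32 mm across below and 30 mm above it. Point: on its axis, half-way up (28 mm). z up. Grip the nut from above; one pair of flats faces +y and -y. 0.22 kg.
- black_elbow_mid (a point): Black plastic barbed hose elbow, 58 mm high, standing on a round foot (32 mm across, 14 mm high) under an upright column 26 mm across; a spigot 17 mm across sticks out level along +x, 44 mm above the underside, its end 42 mm from the upright axis. Point: on the upright axis, half-way up (29 mm). z up. Belongs to neither kit. 0.03 kg.
- blue_tray: Blue kit tray, fixed on the bench: a plate 184 (its x) by 100 (its y) by 14 mm high with two open square pockets, 62 by 62 mm, lined with black rubber, centred at x = +42 and x = -42 mm (y = 0). Pockets are 8 mm deep, their floor 6 mm above the origin. Origin: centre of the underside, on the bench; z up.
- yellow_tray: Yellow kit tray, fixed on the bench: a plate 184 (its x) by 100 (its y) by 14 mm high with two open square pockets, 62 by 62 mm, lined with black rubber, centred at x = +42 and x = -42 mm (y = 0). Pockets are 8 mm deep, their floor 6 mm above the origin. Origin: centre of the underside, on the bench; z up.
- turntable: Round white melamine turntable, 300 mm across, its top 40 mm above the bench. It turns about its upright axis on a stiff bearing when pushed (about 0.2 N m) and stays where left. The five fittings stand around it, about 115 mm from its axis and 110 mm or more apart. Origin on its axis, at bench height.
- paste_jar: Bystander: closed jar 60 mm across and 85 mm high with a green lid, standing loose on the bench. Origin at the centre of its underside.
- tape_spool: Bystander: white spool of thread tape with a dark hub, 56 mm across and 24 mm high lying flat, loose on the bench. Origin at the centre of its underside.
Things that resemble listed ones, but are neither listed nor needed, are in the scene too. Of the things shaped like the part that bears red_coupler_mid, the red one is meant. Leave any purple look-alike of the part that bears union_mid alone.

How it is judged:
At the end, for the whole second after the job is handed in: Brass elbow and red coupler in different pockets of the blue tray, tee and union in those of the yellow: within 18 mm of the pocket centre along x and y, on its floor (within 4 mm), upright within 7 degrees. Black elbow upright on the turntable. All fittings released and at rest (((x of brass_elbow_mid in the frame of blue_tray between 0.024 and 0.06 m and y of brass_elbow_mid in the frame of blue_tray between -0.018 and 0.018 m and x of red_coupler_mid in the frame of blue_tray between -0.06 and -0.024 m and y of red_coupler_mid in the frame of blue_tray between -0.018 and 0.018 m) or (x of brass_elbow_mid in the frame of blue_tray between -0.06 and -0.024 m and y of brass_elbow_mid in the frame of blue_tray between -0.018 and 0.018 m and x of red_coupler_mid in the frame of blue_tray between 0.024 and 0.06 m and y of red_coupler_mid in the frame of blue_tray between -0.018 and 0.018 m)) and z of brass_elbow_mid in the frame of blue_tray between 0.031 and 0.039 m and angle between each of brass_elbow_mid, red_coupler_mid, tee_mid, union_mid, black_elbow_mid's own z axis and vertical below 0.12 rad and z of red_coupler_mid in the frame of blue_tray between 0.031 and 0.039 m and ((x of tee_mid in the frame of yellow_tray between 0.024 and 0.06 m and y of tee_mid in the frame of yellow_tray between -0.018 and 0.018 m and x of union_mid in the frame of yellow_tray between -0.06 and -0.024 m and y of union_mid in the frame of yellow_tray between -0.018 and 0.018 m) or (x of tee_mid in the frame of yellow_tray between -0.06 and -0.024 m and y of tee_mid in the frame of yellow_tray between -0.018 and 0.018 m and x of union_mid in the frame of yellow_tray between 0.024 and 0.06 m and y of union_mid in the frame of yellow_tray between -0.018 and 0.018 m)) and z of tee_mid in the frame of yellow_tray between 0.032 and 0.04 m and z of union_mid in the frame of yellow_tray between 0.03 and 0.038 m and horizontal distance between black_elbow_mid and turntable below 0.145 m and z of black_elbow_mid in the frame of turntable between 0.065 and 0.073 m and linear speed of each of brass_elbow, black_elbow, tee, red_coupler, union below 0.02 m/s); the robot touches nothing.
It fails at once if the jar is disturbed (moved by more than 20 mm) (distance of paste_jar from where it was at the start of the episode above 0.02 m).
It fails at once if the tape spool is disturbed (moved by more than 20 mm) (distance of tape_spool from where it was at the start of the episode above 0.02 m).
It also fails if it takes over 120 s, if anything falls off the work surface, if the arm or the gripper's body presses on something with over 40 N, if the wrist force passes 120 N, or if a joint passes its speed limit or range.

## Working session

There is one attempt and no reset: what is moved stays moved. The work goes in short steps, Python scripts to look and compute and a tool call to move; the robot and the scene stay as the last step left them, time stands still between calls to the robot, and variables do not carry over. Pictures are saved under pics/ and viewed, about 12 in all and at most 16, crops included, and the job is handed in when it is done.

Besides the shell and the picture viewer there is one more tool, called as name(argument=value, ...) on one line, values as JSON. jog_arm: Moves the arm, as the interface text tells. Its arguments: {"type":"object","properties":{"series":{"type":"string"},"jaw":{"type":"number"},"grip_force":{"type":"number"}},"required":["series"]}

```bash
mkdir -p pics; ls
cat > h.py <<'E'
import numpy as np,cv2
from station import status,vision,ticket
def grab(n,save=None):
    f=vision.grab_frame(n)
    if save: cv2.imwrite('pics/'+save,cv2.cvtColor(f['color'],cv2.COLOR_RGB2BGR))
    return f
def world(f):
    "per-pixel world XYZ from range image"
    z=f['range_z'];v,u=np.mgrid[:z.shape[0],:z.shape[1]]
    c=np.stack([(u-f['cx'])/f['fx']*z,(v-f['cy'])/f['fy']*z,z],-1)
    P=(c-f['t'])@f['R']
    P[z<=0]=np.nan
    return P
def ray(f,u,v,h):
    d=np.array([(u-f['cx'])/f['fx'],(v-f['cy'])/f['fy'],1])@f['R'];o=-f['R'].T@f['t']
    return o+d*(h-o[2])/d[2]
E
python3 - <<'E'
from h import *
import pickle
for n in ('top','scene'):
    f=grab(n,n+'0.png');pickle.dump(f,open(n+'0.pkl','wb'));print(n,f['fx'],-f['R'].T@f['t'],f['R'].round(2).tolist())
print(status.get_obs())
E
```

```text
pics
top 401.75594281563485 [0.46914789 0.01740605 0.97017646] [[0.01, -1.0, 0.02], [-0.99, -0.01, -0.13], [0.13, -0.02, -0.99]]
scene 368.7434183591312 [0.87534489 0.5464774  0.74458807] [[-0.87, 0.5, -0.01], [0.37, 0.64, -0.67], [-0.33, -0.59, -0.74]]
{'time_s': 0.1, 'joint_positions': array([-1.42597796e+00,  1.50930060e-01,  1.43796020e+00,  1.88814452e-05,
        1.55376003e+00, -1.33952227e-01]), 'dq': array([-1.01140342e-03, -1.79932722e-03, -3.23304029e-03, -1.61439606e-04,
        4.14000171e-05,  4.10043090e-04]), 'joint_efforts': array([ 2.85881135e-03, -7.14382267e+01, -5.71800363e+01, -2.32109933e-04,
        7.00545716e-03,  2.04413732e-05]), 'tcp_pos': array([ 0.1582077 , -0.5525883 ,  0.23074257]), 'ee_rot': array([ 9.90301471e-01,  1.38934216e-01,  6.56603154e-06, -5.28862222e-04]), 'contact_force': array([-0.04532423,  1.04321216, -0.80109321]), 'moment': array([-0.0183408 ,  0.01894358, -0.00679084]), 'finger_gap': 0.9982199201270817}
```

View pics/top0.png

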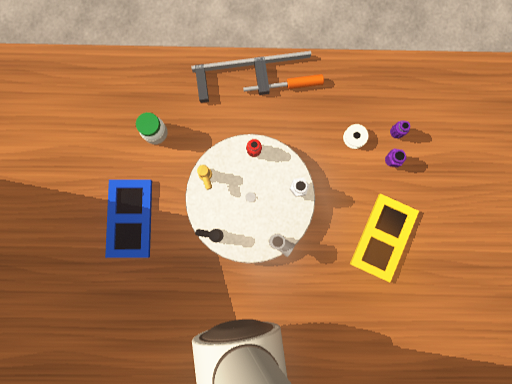

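View pics/scene0.png

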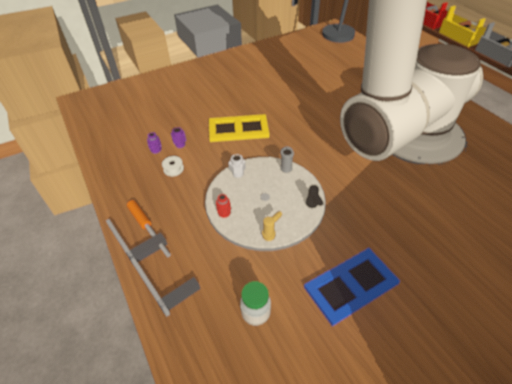

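```bash
cat > m.py <<'E'
from h import *
import pickle
from scipy.optimize import least_squares
T,S=[pickle.load(open(n+'0.pkl','rb')) for n in ('top','scene')]
PT,PS=world(T),world(S)
hsv=cv2.cvtColor(T['color'],cv2.COLOR_RGB2HSV)
# turntable
m=(np.abs(PT[...,2]-.04)<.004)&(hsv[...,1]<90)
c=max(cv2.findContours(m.astype(np.uint8),0,2)[0],key=cv2.contourArea);e=cv2.fitEllipse(cv2.convexHull(c))
tt=ray(T,*e[0],.04);print('turntable',tt.round(4),e)
A=np.concatenate([PT.reshape(-1,3),PS.reshape(-1,3)]);C=np.concatenate([T['color'].reshape(-1,3),S['color'].reshape(-1,3)])
src=np.repeat([0,1],[PT.size//3,PS.size//3])
for n,(u,v) in dict(red=(254,148),brass=(205,175),black=(215,235),tee=(279,241),union=(300,187)).items():
    p0=ray(T,u,v,.085)[:2]
    k=(np.linalg.norm(A[:,:2]-p0,axis=1)<.06)&(A[:,2]>.046)&(A[:,2]<.12)
    P=A[k];s=src[k];out=[n,'z99',[np.percentile(P[s==i,2],99).round(4) for i in (0,1)],'n',[(s==i).sum() for i in (0,1)]]
    print(*out)
    for i in (0,1):
        Q=P[s==i];top=Q[Q[:,2]>.092];q=top[:,:2]
        (cx,cy),(w,h),a=cv2.minAreaRect((Q[:,:2]*1000).astype(np.float32))
        print('  ',i,'top-face mean',q.mean(0).round(4),'ext',np.ptp(q,0).round(4),'allrect',round(cx),round(cy),round(w),round(h),round(a))
for n,lo,hi in (('blue',(100,120,60),(130,255,255)),('yellow',(24,150,100),(34,255,255))):
    m=cv2.inRange(hsv,lo,hi)
    c=max(cv2.findContours(m,0,2)[0],key=cv2.contourArea)
    b=cv2.boxPoints(cv2.minAreaRect(c));W=np.array([ray(T,*p,.014) for p in b])[:,:2]
    print(n,'centre',W.mean(0).round(4),'edges',[(np.linalg.norm(W[i-1]-W[i]).round(4),np.degrees(np.arctan2(*(W[i]-W[i-1])[::-1])).round(1)) for i in range(2)])
for n,(u,v) in dict(jar=(150,125),spool=(356,136),p1=(400,129),p2=(397,158)).items():
    p=PT[v-5:v+6,u-5:u+6].reshape(-1,3);print(n,np.nanmedian(p,0).round(3))
# ortho views 
I=np.full((400,400,3),255,np.uint8);
k=(A[:,2]>.03)&(A[:,2]<.13)
for i in (1,0):
    for p,c in zip(A[k&(src==i)],C[k&(src==i)]):
        x=int(200-(p[1]-tt[1])*1200);y=int(200-(p[0]-tt[0])*1200)
        if 0<x<399 and 0<y<399: I[y-1:y+2,x-1:x+2]=c[::-1]
J=cv2.resize(cv2.cvtColor(T['color'],3+1)[130:265,180:320],(400,386),interpolation=cv2.INTER_CUBIC)
cv2.imwrite('pics/ortho.png',np.hstack([I[:386],J]))
E
python3 m.py
```

```text
turntable [0.5628 0.0189 0.04  ] ((249.7706756591797, 197.89674377441406), (128.37281799316406, 129.00070190429688), 74.0838394165039)
red z99 [np.float64(0.1023), np.float64(0.1009)] n [np.int64(221), np.int64(292)]
   0 top-face mean [0.6767 0.0118] ext [0.0236 0.0223] allrect 676 -10 77 32 90
   1 top-face mean [0.6792 0.0135] ext [0.0235 0.0229] allrect 679 16 29 35 82
brass z99 [np.float64(0.101), np.float64(0.0999)] n [np.int64(247), np.int64(338)]
   0 top-face mean [0.6148 0.1226] ext [0.0486 0.027 ] allrect 609 122 62 34 1
   1 top-face mean [0.6166 0.1238] ext [0.0484 0.0271] allrect 605 123 60 28 10
black z99 [np.float64(0.1013), np.float64(0.1006)] n [np.int64(251), np.int64(288)]
   0 top-face mean [0.4776 0.0991] ext [0.0236 0.0497] allrect 477 109 57 29 90
   1 top-face mean [0.4794 0.0989] ext [0.025  0.0521] allrect 484 109 53 27 73
tee z99 [np.float64(0.1044), np.float64(0.1032)] n [np.int64(352), np.int64(283)]
   0 top-face mean [ 0.4654 -0.0408] ext [0.032  0.0303] allrect 462 -53 55 41 53
   1 top-face mean [ 0.4671 -0.0391] ext [0.0329 0.0337] allrect 459 -51 58 32 58
union z99 [np.float64(0.1004), np.float64(0.0994)] n [np.int64(279), np.int64(287)]
   0 top-face mean [ 0.5867 -0.0911] ext [0.027  0.0268] allrect 583 -86 42 51 35
   1 top-face mean [ 0.5882 -0.09  ] ext [0.0275 0.0291] allrect 587 -88 36 41 88
blue centre [0.5141 0.3057] edges [(np.float64(0.1023), np.float64(88.8)), (np.float64(0.1846), np.float64(1.6))]
yellow centre [ 0.4763 -0.3017] edges [(np.float64(0.1005), np.float64(68.4)), (np.float64(0.1869), np.float64(-23.6))]
jar [0.721 0.246 0.085]
spool [ 0.718 -0.236  0.025]
p1 [ 0.73  -0.335  0.045]
p2 [ 0.659 -0.323  0.056]
```

View pics/ortho.png

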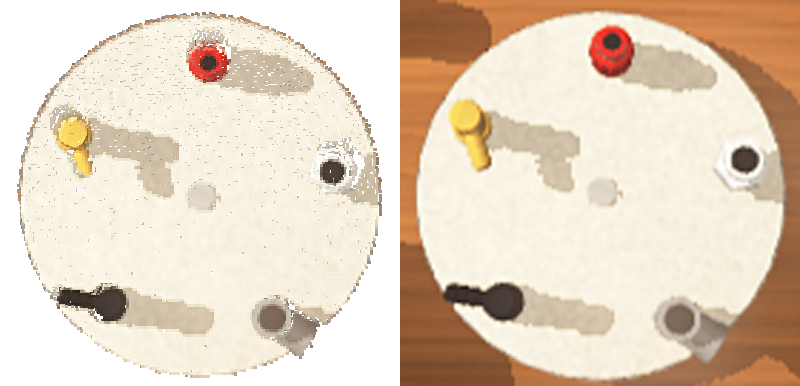

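Candidates: the red coupler is at top px (254,148); two purple coupler/union look-alikes are at (400,130) and (396,157), off the table. The brass elbow is at (205,175) and the black one at (215,235). The tee is at (280,243) and the white hexagonal union at (300,187). The enlarged crop confirms all five. All sit 112–115 mm from the table axis with tops at about 0.1 m, as specified.

```bash
cat >> m.py <<'E'
print('----')
for n,p0,zc,zs,r0,r1 in (('brass',(.6195,.1247),(.095,.11),(.076,.0945),.018,.046),('tee',(.466,-.04),(.093,.11),(.06,.089),.021,.045),('black',(.478,.095),(.095,.11),(.076,.0945),.018,.046)):
    for i in (0,1):
        B=A[src==i];d=np.linalg.norm(B[:,:2]-p0,axis=1)
        q=B[(d<.022)&(B[:,2]>zc[0])&(B[:,2]<zc[1])][:,:2];c=(q.min(0)+q.max(0))/2
        d=np.linalg.norm(B[:,:2]-c,axis=1);s=B[(d>r0)&(d<r1)&(B[:,2]>zs[0])&(B[:,2]<zs[1])]
        s=s[s[:,2]>np.percentile(s[:,2],60)][:,:2]; w=s.mean(0)-c
        vx,vy,*_=cv2.fitLine((s*1000).astype(np.float32),2,0,.01,.01).ravel()
        print(n,i,c.round(4),np.ptp(q,0).round(4),len(s),'dir',np.degrees(np.arctan2(w[1],w[0])).round(1),'line',np.degrees(np.arctan2(vy,vx)).round(1),'far',np.linalg.norm(s-c,axis=1).max().round(4))
E
python3 m.py | sed -n '/----/,$p'
```

```text
----
brass 0 [0.6185 0.1237] [0.025  0.0242] 32 dir -161.2 line 15.6 far 0.0389
brass 1 [0.6194 0.1237] [0.0233 0.0232] 25 dir -162.1 line 16.8 far 0.0403
tee 0 [ 0.4656 -0.0408] [0.032  0.0303] 51 dir -120.7 line -51.2 far 0.0385
tee 1 [ 0.4661 -0.0409] [0.0329 0.0337] 7 dir -123.4 line -38.3 far 0.0385
black 0 [0.4769 0.0949] [0.0236 0.0219] 31 dir 82.1 line 83.6 far 0.0418
black 1 [0.4784 0.0957] [0.025  0.0232] 28 dir 80.8 line 76.0 far 0.0411
```

jog_arm(series="0.0268 0.0289 0 0;0.0268 0.0289 0 0;0.0268 0.0289 0 0;0.0268 0.0289 0 0;0.0268 0.0289 0 0;0.0268 0.0289 0 0;0.0268 0.0289 0 0;0.0268 0.0289 0 0", jaw=1)

```text
time_s: 0.77
tcp_pos: [0.3735, -0.3198, 0.2312]
ee_rot: [0.99, 0.139, -0.0, -0.0]
contact_force: [1.0, -1.2, -0.4]
finger_gap: 0.994
```

jog_arm(series="0.0268 0.0289 0 0;0.0268 0.0289 0 0;0.0268 0.0289 0 0;0.0268 0.0289 0 0;0.0268 0.0289 0 0;0.0268 0.0289 0 0;0 0 0 0;0 0 0 0")

```text
time_s: 1.43
tcp_pos: [0.5341, -0.1465, 0.2306]
ee_rot: [0.99, 0.141, -0.001, -0.0]
contact_force: [0.4, -0.3, -0.2]
finger_gap: 0.998
```

Run:
```python
from h import *
import pickle
f=grab('wrist','w0.png');pickle.dump(f,open('w0.pkl','wb'));o=status.get_obs();print(o['tcp_pos'],o['joint_positions'],-f['R'].T@f['t'],f['fx'])
```

```text
[ 0.53344103 -0.14763821  0.23073576] [-4.09118362e-01  1.06566221e-01  1.48780321e+00 -1.57382611e-04
  1.54834987e+00  8.81248044e-01] [ 0.61466706 -0.12447378  0.37409119] 295.8811568645729
```

View pics/w0.png

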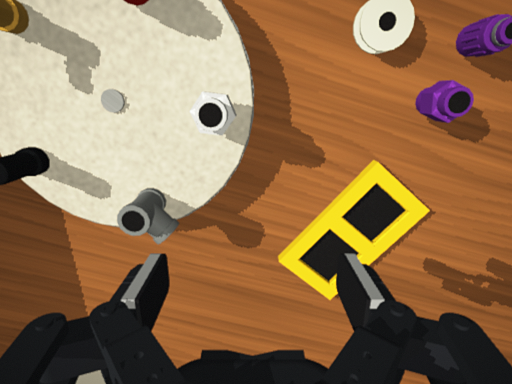

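Run:
```python
from h import *
import pickle
from scipy.optimize import least_squares
f=pickle.load(open('w0.pkl','rb'));P=world(f)
def clus(c,lo,hi,r=.035): return P[(np.linalg.norm(P[...,:2]-c,axis=-1)<r)&(P[...,2]>lo)&(P[...,2]<hi)]
c=np.array([.588,-.0905])
t=clus(c,.092,.11);print('union top',((t.min(0)+t.max(0))/2).round(4),np.ptp(t,0).round(4))
q=clus(c,.060,.0805)[:,:2]
print(len(q))
best=[]
for th in range(0,60,5):
    def res(x):
        d=q-x[:2];k=np.radians(x[2]+60*np.arange(6))
        return (d@np.array([np.cos(k),np.sin(k)])).max(1)-.019
    s=least_squares(res,[*c,th],loss='soft_l1',f_scale=.001,x_scale=[.01,.01,10]);best.append((s.cost*1e6,*s.x[:2].round(4),(s.x[2]%60).round(1)))
print(sorted(best)[:4])
t=clus((.466,-.04),.096,.11);print('tee top',((t.min(0)+t.max(0))/2).round(4),np.ptp(t,0).round(4))
cv2.imwrite('pics/w0c.png',cv2.resize(cv2.cvtColor(f['color'],4)[85:145,180:250],(700,600),interpolation=cv2.INTER_CUBIC))
```

```text
union top [ 0.5867 -0.093   0.0958] [0.0291 0.0291 0.0076]
46
[(np.float64(0.05355423793805558), np.float64(0.5866), np.float64(-0.0928), np.float64(9.3)), (np.float64(0.0535542379380558), np.float64(0.5866), np.float64(-0.0928), np.float64(9.3)), (np.float64(0.05355423793805624), np.float64(0.5866), np.float64(-0.0928), np.float64(9.3)), (np.float64(0.05355423793805669), np.float64(0.5866), np.float64(-0.0928), np.float64(9.3))]
tee top [ 0.4653 -0.0426  0.0995] [0.0339 0.0336 0.007 ]
```

View pics/w0c.png

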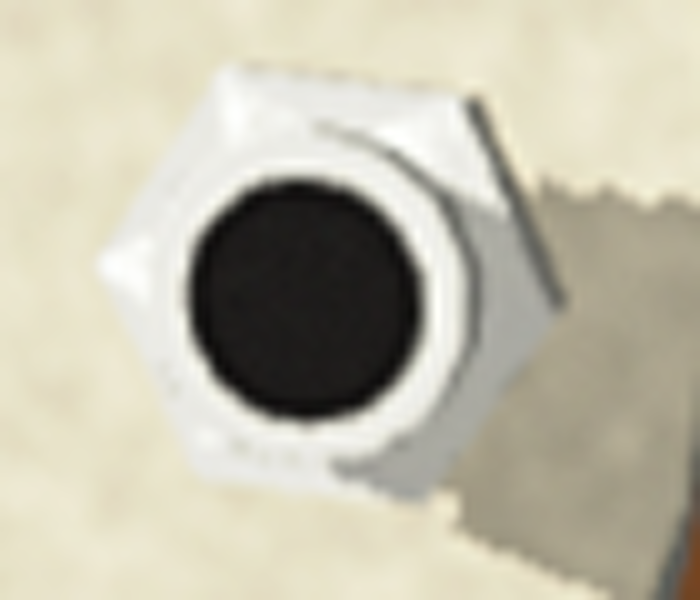

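jog_arm(series="0.0134 0.014 0 5.83;0.0134 0.014 0 5.83;0.0134 0.014 0 5.83;0.0134 0.014 0 5.83;0 0 -0.04 0;0 0 -0.03 0;0 0 -0.01 0;0 0 0 0")

```text
time_s: 2.15
tcp_pos: [0.5854, -0.0929, 0.149]
ee_rot: [0.942, 0.336, -0.002, -0.001]
contact_force: [-0.7, -0.9, 0.2]
finger_gap: 0.999
```

Run:
```python
from h import *
f=grab('wrist','w1.png');o=status.get_obs();print(o['tcp_pos'],o['joint_positions'][-1])
P=world(f);c=(.587,-.092)
t=P[(np.linalg.norm(P[...,:2]-c,axis=-1)<.03)&(P[...,2]>.092)&(P[...,2]<.105)];print((t.min(0)+t.max(0))/2,np.ptp(t,0),len(t))
```

```text
[ 0.58641293 -0.09308658  0.15138026] 0.5993187316032074
[ 0.58670614 -0.09223728  0.09572562] [0.02927008 0.0295185  0.00715707] 1287
```

View pics/w1.png

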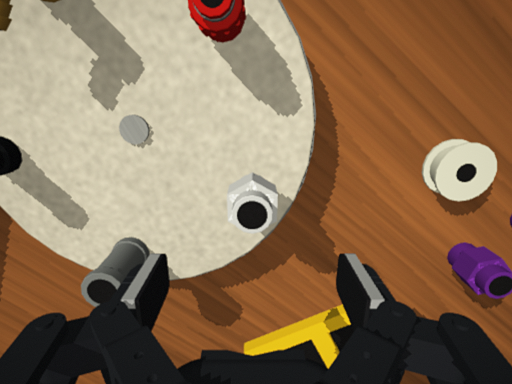

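The wrist view shows the union at (252,212), between the fingers, with a nut flat facing each one. Measured centre is (0.5867, -0.0922), within 1 mm of the TCP.

jog_arm(series="0 0.0005 -0.034 0;0 0.0005 -0.034 0;0 0 -0.034 0;0 0 0 0;0 0 0 0")

```text
time_s: 2.62
tcp_pos: [0.5872, -0.0918, 0.0506]
ee_rot: [0.942, 0.336, -0.0, -0.0]
contact_force: [-0.5, 0.1, 1.0]
finger_gap: 1.0
```

jog_arm(series="0 0 0 0;0 0 0 0;0 0 0 0;0 0 0 0;0 0 0 0;0 0 0 0;0 0 0 0;0 0 0 0", jaw=0, grip_force=50)

```text
time_s: 3.28
tcp_pos: [0.5878, -0.0914, 0.051]
ee_rot: [0.942, 0.336, 0.001, 0.001]
contact_force: [-1.2, 0.2, 10.1]
finger_gap: 0.437
```

jog_arm(series="0 0 0 0;0 0 0.01 0;0 0 0.03 0;0 0 0.03 0;0 0 0.03 0;0 0 0 0")

```text
time_s: 3.78
tcp_pos: [0.589, -0.0917, 0.1563]
ee_rot: [0.942, 0.336, 0.003, 0.002]
contact_force: [0.5, 0.6, -1.1]
finger_gap: 0.437
```

jog_arm(series="-0.0104 -0.0324 0 0;-0.0104 -0.0324 0 0;-0.0104 -0.0324 0 0;-0.0104 -0.0324 0 0;-0.0104 -0.0324 0 0;-0.0104 -0.0324 0 0;-0.0104 -0.0324 0 0;0 0 0 0")

```text
time_s: 4.45
tcp_pos: [0.5122, -0.3229, 0.1495]
ee_rot: [0.942, 0.334, -0.001, 0.001]
contact_force: [0.9, 0.2, -1.7]
finger_gap: 0.439
```

jog_arm(series="0 0 -0.035 0;0 0 -0.035 0;0 0 -0.03 0;0 0 -0.015 0;0 0 0 0;0 0 0 0")

```text
time_s: 4.95
tcp_pos: [0.5141, -0.3179, 0.0345]
ee_rot: [0.942, 0.336, -0.0, -0.0]
contact_force: [-0.2, 0.3, -1.0]
finger_gap: 0.438
```

Position is good, so I lower to z≈0.0175 and release with partial opening.

jog_arm(series="0 0 -0.008 0;0 0 -0.006 0;0 0 -0.003 0;0 0 0 0;0 0 0 0")

```text
time_s: 5.37
tcp_pos: [0.5143, -0.318, 0.0176]
ee_rot: [0.942, 0.336, 0.0, 0.0]
contact_force: [0.4, 0.0, -2.0]
finger_gap: 0.434
```

jog_arm(series="0 0 0 0;0 0 0 0;0 0 0 0;0 0 0 0;0 0 0.02 0;0 0 0.04 0;0 0 0.04 0;0 0 0.04 0", jaw=0.75)

```text
time_s: 6.03
tcp_pos: [0.5139, -0.3177, 0.159]
ee_rot: [0.942, 0.336, -0.0, -0.0]
contact_force: [-0.2, -0.7, 0.3]
finger_gap: 0.752
```

jog_arm(series="-0.006 0.0346 0 6.23;-0.006 0.0346 0 6.23;-0.006 0.0346 0 6.24;-0.006 0.0346 0 0;-0.006 0.0346 0 0;-0.006 0.0346 0 0;-0.006 0.0346 0 0;-0.006 0.0346 0 0", jaw=1)

```text
time_s: 6.7
tcp_pos: [0.4656, -0.0397, 0.1575]
ee_rot: [0.875, 0.485, 0.0, 0.0]
contact_force: [1.0, -0.2, 0.3]
finger_gap: 1.0
```

jog_arm(series="0 0 0 0;0 0 0 0;0 0 0 0")

```text
time_s: 6.95
tcp_pos: [0.4664, -0.0413, 0.1575]
ee_rot: [0.874, 0.485, 0.0, 0.0]
contact_force: [0.0, 0.3, -1.0]
finger_gap: 0.998
```

Run:
```python
from h import *
f=grab('wrist','w2.png');g=grab('scene','s2.png');o=status.get_obs();print(o['tcp_pos'],o['ee_rot'],o['joint_positions'][-1])
P=world(f)
t=P[(np.linalg.norm(P[...,:2]-(.4655,-.0415),axis=-1)<.03)&(P[...,2]>.095)&(P[...,2]<.105)];c=(t.min(0)+t.max(0))/2;print(c,np.ptp(t,0),len(t))
# branch: points between heights 0.066..0.089 beyond collar
d=np.linalg.norm(P[...,:2]-c[:2],axis=-1);s=P[(d>.022)&(d<.045)&(P[...,2]>.08)&(P[...,2]<.092)][:,:2]-c[:2]
print(len(s),np.degrees(np.arctan2(s[:,1].mean(),s[:,0].mean())),np.degrees(np.arctan2(s[:,1],s[:,0])).min(),np.degrees(np.arctan2(s[:,1],s[:,0])).max())
Q=world(g);u=Q[(np.linalg.norm(Q[...,:2]-(.514,-.318),axis=-1)<.04)&(Q[...,2]>.055)&(Q[...,2]<.09)];print('union',(u.min(0)+u.max(0))/2,u[:,2].max(),np.ptp(u,0))
a=cv2.cvtColor(f['color'],4);b=cv2.resize(cv2.cvtColor(g['color'],4)[100:160,200:290],(288*2,384),interpolation=2)
cv2.imwrite('pics/w2c.png',np.hstack([cv2.resize(a,(400,300)),b[:300,:400]]))
```

```text
[ 0.46639887 -0.04196371  0.15727516] [ 8.74862004e-01  4.84372245e-01 -4.61280089e-05  2.06544763e-05] 0.3051076080406476
[ 0.46460956 -0.04225512  0.09908021] [0.03383933 0.03378861 0.00815499] 1580
517 -121.94594417394366 -148.07112176967001 -95.04036740171239
union [ 0.51529667 -0.31904938  0.06103634] 0.06640895403797406 [0.02809736 0.03204114 0.01074523]
```

View pics/w2c.png

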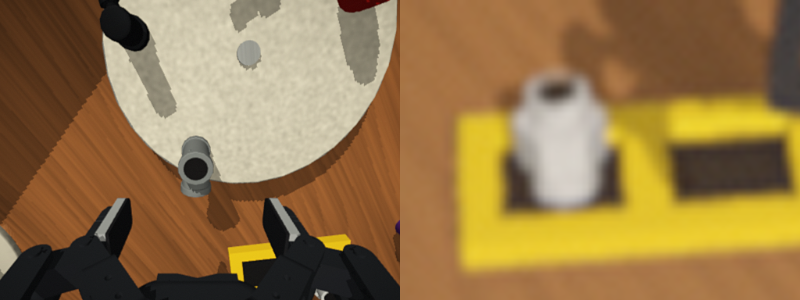

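The union stands upright in the far yellow pocket (crop left, centre within 1 mm of the pocket). The tee, at wrist-view (195,168), has its branch along −122°, matching the jaws.

jog_arm(series="-0.0015 -0.0005 -0.035 0;0 0 -0.035 0;0 0 -0.034 0;0 0 0 0;0 0 0 0")

```text
time_s: 7.47
tcp_pos: [0.4641, -0.0423, 0.0528]
ee_rot: [0.875, 0.484, -0.001, -0.001]
contact_force: [0.8, -0.3, 1.7]
finger_gap: 0.998
```

jog_arm(series="0 0 0 0;0 0 0 0;0 0 0 0;0 0 0 0;0 0 0 0;0 0 0 0;0 0 0 0;0 0 0 0", jaw=0, grip_force=50)

```text
time_s: 8.13
tcp_pos: [0.465, -0.0417, 0.0538]
ee_rot: [0.875, 0.485, 0.0, 0.0]
contact_force: [-1.5, -0.7, 6.4]
finger_gap: 0.351
```

jog_arm(series="0 0 0 0;0 0 0.01 0;0 0 0.03 0;0 0 0.03 0;0 0 0.03 0;0 0 0.01 0;0 0 0 0")

```text
time_s: 8.72
tcp_pos: [0.4657, -0.0419, 0.1662]
ee_rot: [0.875, 0.485, 0.002, 0.001]
contact_force: [0.5, -0.3, -2.1]
finger_gap: 0.348
```

jog_arm(series="-0.0039 -0.0347 0 -6;-0.0039 -0.0347 0 -6;-0.0039 -0.0347 0 -6;-0.0039 -0.0347 0 -6;-0.0039 -0.0347 0 -6;-0.0039 -0.0347 0 -6;-0.0039 -0.0347 0 -6;0 0 0 0")

```text
time_s: 9.38
tcp_pos: [0.4359, -0.2891, 0.1614]
ee_rot: [0.991, 0.134, -0.001, -0.0]
contact_force: [0.3, 1.1, -2.2]
finger_gap: 0.344
```

jog_arm(series="0 0 -0.035 0;0 0 -0.035 0;0 0 -0.035 0;0 0 -0.02 0;0 0 0 0;0 0 0 0")

```text
time_s: 9.88
tcp_pos: [0.4367, -0.2839, 0.0372]
ee_rot: [0.99, 0.139, -0.001, -0.001]
contact_force: [0.2, 0.6, -0.6]
finger_gap: 0.339
```

jog_arm(series="0.001 -0.001 -0.008 0;0 0 -0.006 0;0 0 -0.0027 0;0 0 0 0;0 0 0 0")

```text
time_s: 10.3
tcp_pos: [0.4385, -0.2857, 0.0219]
ee_rot: [0.99, 0.139, 0.0, 0.0]
contact_force: [0.7, -0.8, -1.9]
finger_gap: 0.343
```

jog_arm(series="0 0 0 0;0 0 0 0;0 0 0 0;0 0 0 0;0 0 0.02 0;0 0 0.04 0;0 0 0.04 0;0 0 0.04 0", jaw=0.7)

```text
time_s: 10.97
tcp_pos: [0.4381, -0.2853, 0.1633]
ee_rot: [0.99, 0.139, -0.0, -0.0]
contact_force: [1.3, -0.6, -0.8]
finger_gap: 0.698
```

jog_arm(series="0.0151 0.0341 0 0;0.0151 0.0341 0 0;0.0151 0.0341 0 0;0.0151 0.0341 0 0;0.0151 0.0341 0 0;0.0151 0.0341 0 0;0.0151 0.0341 0 0;0.0151 0.0341 0 0", jaw=1)

```text
time_s: 11.63
tcp_pos: [0.5596, -0.0109, 0.1618]
ee_rot: [0.99, 0.139, 0.0, 0.0]
contact_force: [0.3, 0.0, 0.2]
finger_gap: 1.0
```

jog_arm(series="0.0151 0.0341 0 0;0.0151 0.0341 0 0;0.0151 0.0341 0 0;0.0151 0.0341 0 0;0 0 0 0;0 0 0 0;0 0 0 0")

```text
time_s: 12.22
tcp_pos: [0.6194, 0.1235, 0.1613]
ee_rot: [0.99, 0.139, -0.0, 0.0]
contact_force: [-0.1, 0.2, -0.5]
finger_gap: 0.996
```

Run:
```python
from h import *
f=grab('wrist','w3.png');g=grab('scene','s3.png');o=status.get_obs();print(o['tcp_pos'],o['joint_positions'][-1])
P=world(f)
t=P[(np.linalg.norm(P[...,:2]-(.619,.1237),axis=-1)<.022)&(P[...,2]>.0955)&(P[...,2]<.105)];c=(t.min(0)+t.max(0))/2;print(c,np.ptp(t,0),len(t))
d=np.linalg.norm(P[...,:2]-c[:2],axis=-1);s=P[(d>.02)&(d<.044)&(P[...,2]>.088)&(P[...,2]<.096)][:,:2]-c[:2]
print(len(s),np.degrees(np.arctan2(s[:,1].mean(),s[:,0].mean())))
Q=world(g)
for n,p in (('tee',(.438,-.285)),('union',(.515,-.3185))):
    u=Q[(np.linalg.norm(Q[...,:2]-p,axis=-1)<.03)&(Q[...,2]>.058)&(Q[...,2]<.09)];print(n,(u.min(0)+u.max(0))/2,u[:,2].max(),np.ptp(u,0))
a=cv2.cvtColor(f['color'],4);b=cv2.resize(cv2.cvtColor(g['color'],4)[95:155,200:280],(400,300),interpolation=2)
cv2.imwrite('pics/w3c.png',np.hstack([cv2.resize(a,(400,300)),b]))
```

```text
[0.61940874 0.12266967 0.16171089] 1.3662587580999608
[0.61853468 0.12308398 0.09822618] [0.02493398 0.02538016 0.00524375] 825
381 -159.52864179015614Traceback (most recent call last):
  File "<stdin>", line 9, in <module>
    return umr_minimum(a, axis, None, out, keepdims, initial, where)
ValueError: zero-size array to reduction operation minimum which has no identity
```

Run:
```python
from h import *
g=grab('top','t3.png');Q=world(g)
for n,p in (('tee',(.438,-.285)),('union',(.515,-.3185))):
    u=Q[(np.linalg.norm(Q[...,:2]-p,axis=-1)<.03)&(Q[...,2]>.055)&(Q[...,2]<.09)];print(n,len(u),len(u) and ((u.min(0)+u.max(0))/2,u[:,2].max(),np.ptp(u,0)))
a,b,c=[cv2.imread('pics/'+n) for n in ('w3.png','s3.png','t3.png')]
cv2.imwrite('pics/w3c.png',np.hstack([cv2.resize(a,(400,300)),cv2.resize(c[180:290,340:440],(330,300),interpolation=2)]))
```

```text
tee 197 (array([ 0.433505  , -0.28416147,  0.06273313]), np.float64(0.07042760855995661), array([0.04909764, 0.03343655, 0.01538895]))
union 143 (array([ 0.51439127, -0.3175722 ,  0.06200986]), np.float64(0.0687917392220156), array([0.0272951 , 0.02973418, 0.01356376]))
```

View pics/w3c.png

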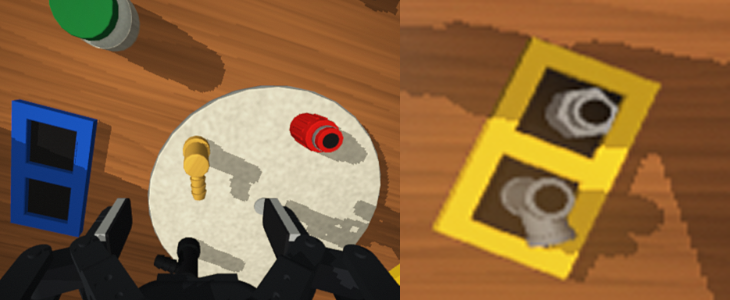

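Both yellow pockets are filled and upright. In the wrist view the brass elbow is at (197,165) between the jaws, with its spigot toward the robot; I descend on it.

jog_arm(series="-0.0005 0.0005 -0.035 1.5;0 0 -0.035 0;0 0 -0.034 0;0 0 0 0;0 0 0 0")

```text
time_s: 12.78
tcp_pos: [0.6184, 0.1233, 0.0572]
ee_rot: [0.988, 0.152, -0.001, -0.0]
contact_force: [0.5, 0.2, 1.3]
finger_gap: 0.999
```

jog_arm(series="0 0 0 0;0 0 0 0;0 0 0 0;0 0 0 0;0 0 0 0;0 0 0 0;0 0 0 0;0 0 0 0", jaw=0, grip_force=45)

```text
time_s: 13.45
tcp_pos: [0.6195, 0.1241, 0.0586]
ee_rot: [0.988, 0.152, 0.001, 0.0]
contact_force: [-0.7, -0.1, 8.7]
finger_gap: 0.293
```

jog_arm(series="0 0 0 0;0 0 0 0;0 0 0.01 0;0 0 0.03 0;0 0 0.03 0;0 0 0.03 0;0 0 0.01 0;0 0 0 0")

```text
time_s: 14.12
tcp_pos: [0.6202, 0.1243, 0.1712]
ee_rot: [0.988, 0.152, 0.003, 0.0]
contact_force: [0.9, -0.4, -1.8]
finger_gap: 0.291
```

jog_arm(series="-0.0245 0.0302 0 0;-0.0245 0.0302 0 0;-0.0245 0.0302 0 0;-0.0245 0.0302 0 0;-0.0245 0.0302 0 0;-0.0245 0.0302 0 0;0 0 0 0;0 0 0 0")

```text
time_s: 14.78
tcp_pos: [0.4705, 0.3065, 0.1664]
ee_rot: [0.988, 0.154, -0.001, 0.0]
contact_force: [-0.1, -0.2, -1.6]
finger_gap: 0.295
```

jog_arm(series="0 0 -0.035 0;0 0 -0.035 0;0 0 -0.035 0;0 0 -0.022 0;0 0 0 0;0 0 0 0")

```text
time_s: 15.28
tcp_pos: [0.472, 0.3043, 0.0396]
ee_rot: [0.988, 0.152, -0.001, 0.0]
contact_force: [1.0, 0.1, -0.3]
finger_gap: 0.292
```

jog_arm(series="0 0 -0.008 0;0 0 -0.004 0;0 0 -0.0025 0;0 0 0 0;0 0 0 0")

```text
time_s: 15.7
tcp_pos: [0.4723, 0.3054, 0.0265]
ee_rot: [0.988, 0.152, 0.0, -0.0]
contact_force: [-0.1, 0.1, -0.9]
finger_gap: 0.292
```

jog_arm(series="0 0 0 0;0 0 0 0;0 0 0 0;0 0 0 0;0 0 0.02 0;0 0 0.04 0;0 0 0.04 0;0 0 0.04 0", jaw=0.65)

```text
time_s: 16.37
tcp_pos: [0.4717, 0.3051, 0.1678]
ee_rot: [0.988, 0.152, -0.0, 0.0]
contact_force: [0.8, 0.2, -0.2]
finger_gap: 0.651
```

jog_arm(series="0.0229 -0.0325 0 0;0.0229 -0.0325 0 0;0.0229 -0.0325 0 0;0.0229 -0.0325 0 0;0.0229 -0.0325 0 0;0.0229 -0.0325 0 0;0.0229 -0.0325 0 0;0.0229 -0.0325 0 0", jaw=1)

```text
time_s: 17.03
tcp_pos: [0.6561, 0.0435, 0.1662]
ee_rot: [0.988, 0.152, 0.0, -0.0]
contact_force: [1.3, 0.1, -0.4]
finger_gap: 1.001
```

jog_arm(series="0.0229 -0.0325 0 0;0 0 0 0;0 0 0 0;0 0 0 0")

```text
time_s: 17.37
tcp_pos: [0.678, 0.013, 0.1658]
ee_rot: [0.988, 0.152, -0.0, -0.0]
contact_force: [-0.3, 1.2, -0.7]
finger_gap: 1.004
```

Run:
```python
from h import *
f=grab('wrist','w4.png');g=grab('top','t4.png');o=status.get_obs();print(o['tcp_pos'],o['joint_positions'][-1])
P=world(f);P=P[f['color'][...,0]>1.8*f['color'][...,2].astype(float)+20] if 0 else P
t=P[(np.linalg.norm(P[...,:2]-(.678,.0125),axis=-1)<.025)&(P[...,2]>.0945)&(P[...,2]<.105)];print((t.min(0)+t.max(0))/2,np.ptp(t,0),len(t))
Q=world(g);u=Q[(np.linalg.norm(Q[...,:2]-(.472,.3045),axis=-1)<.04)&(Q[...,2]>.061)&(Q[...,2]<.09)];print('brass',(u.min(0)+u.max(0))/2,u[:,2].max(),np.ptp(u,0))
a,c=[cv2.imread('pics/'+n) for n in ('w4.png','t4.png')]
cv2.imwrite('pics/w4c.png',np.hstack([cv2.resize(a,(400,300)),cv2.resize(c[170:270,90:190],(300,300),interpolation=2)]))
```

```text
[0.67774756 0.01394618 0.1662586 ] 1.1712556306434114
[0.67786433 0.01071234 0.09801831] [0.02345948 0.02364176 0.00683473] 723
brass [0.47166414 0.30374754 0.0649394 ] 0.06837287398994593 [0.02227164 0.02367351 0.00686695]
```

View pics/w4c.png

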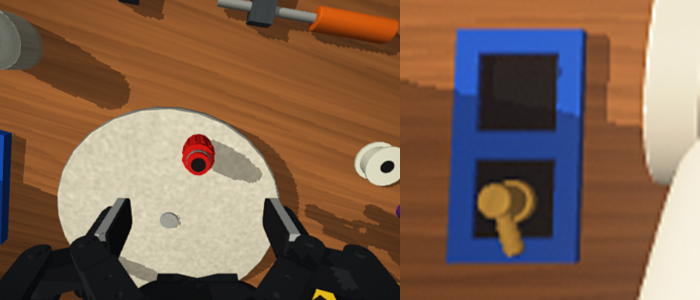

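The brass elbow is upright in the near blue pocket. The red coupler, at wrist-view (199,160), is centred between the jaws.

jog_arm(series="0 -0.002 -0.039 0;0 0 -0.039 0;0 0 -0.038 0;0 0 0 0;0 0 0 0")

```text
time_s: 17.88
tcp_pos: [0.6772, 0.0119, 0.0497]
ee_rot: [0.988, 0.153, -0.001, -0.0]
contact_force: [0.0, -0.2, 1.1]
finger_gap: 1.0
```

jog_arm(series="0 0 0 0;0 0 0 0;0 0 0 0;0 0 0 0;0 0 0 0;0 0 0 0;0 0 0 0;0 0 0 0", jaw=0, grip_force=35)

```text
time_s: 18.55
tcp_pos: [0.6788, 0.0108, 0.0518]
ee_rot: [0.988, 0.152, 0.001, 0.0]
contact_force: [-2.7, 1.6, 9.9]
finger_gap: 0.388
```

jog_arm(series="0 0 0 0;0 0 0 0;0 0 0.01 0;0 0 0.03 0;0 0 0.03 0;0 0 0.03 0;0 0 0.01 0;0 0 0 0")

```text
time_s: 19.22
tcp_pos: [0.6794, 0.0107, 0.1644]
ee_rot: [0.988, 0.152, 0.003, 0.001]
contact_force: [0.2, 0.1, -0.6]
finger_gap: 0.389
```

jog_arm(series="-0.0152 0.037 0 0;-0.0152 0.037 0 0;-0.0152 0.037 0 0;-0.0152 0.037 0 0;-0.0152 0.037 0 0;-0.0152 0.037 0 0;-0.0152 0.037 0 0;-0.0152 0.037 0 0")

```text
time_s: 19.88
tcp_pos: [0.5552, 0.3083, 0.1593]
ee_rot: [0.988, 0.152, -0.001, 0.0]
contact_force: [0.7, 0.3, -1.1]
finger_gap: 0.385
```

jog_arm(series="0 0 0 0;0 0 -0.035 0;0 0 -0.035 0;0 0 -0.035 0;0 0 -0.02 0;0 0 0 0;0 0 0 0")

```text
time_s: 20.47
tcp_pos: [0.556, 0.3065, 0.0342]
ee_rot: [0.988, 0.152, -0.001, 0.0]
contact_force: [0.1, 0.9, 0.5]
finger_gap: 0.388
```

jog_arm(series="0 0 -0.009 0;0 0 -0.005 0;0 0 -0.0025 0;0 0 0 0;0 0 0 0")

```text
time_s: 20.88
tcp_pos: [0.5568, 0.3069, 0.019]
ee_rot: [0.988, 0.152, 0.0, -0.0]
contact_force: [0.7, -0.2, -0.8]
finger_gap: 0.386
```

jog_arm(series="0 0 0 0;0 0 0 0;0 0 0 0;0 0 0 0;0 0 0.02 0;0 0 0.04 0;0 0 0.04 0;0 0 0.04 0", jaw=0.7)

```text
time_s: 21.55
tcp_pos: [0.5562, 0.3067, 0.1602]
ee_rot: [0.988, 0.152, -0.0, 0.0]
contact_force: [0.7, 0.3, -0.2]
finger_gap: 0.702
```

jog_arm(series="-0.02 -0.035 0.02 0;-0.02 -0.035 0.02 0;-0.02 -0.035 0.02 0;-0.02 -0.035 0 0;-0.02 -0.035 0 0;-0.02 -0.035 0 0;0 0 0 0;0 0 0 0")

```text
time_s: 22.22
tcp_pos: [0.4407, 0.1033, 0.2149]
ee_rot: [0.989, 0.151, 0.001, 0.0]
contact_force: [-0.5, 1.1, -0.9]
finger_gap: 0.695
```

Run:
```python
from h import *
Ps=[world(grab('top','tf.png')),world(grab('scene','sf.png'))]
o=status.get_obs();print(o['tcp_pos'])
for n,p,h in (('red',(.556,.307),.064),('brass',(.472,.3045),.064),('tee',(.438,-.285),.066),('union',(.515,-.3185),.062),('black',(.478,.095),.098)):
  for i,Q in enumerate(Ps):
    u=Q[(np.linalg.norm(Q[...,:2]-p,axis=-1)<.03)&(np.abs(Q[...,2]-h)<.006)]
    if len(u)>5: print(n,i,len(u),((u.min(0)+u.max(0))/2).round(3)[:2]-p,'z',np.median(u[:,2]).round(4),'want',h)
for n,(u,v) in dict(jar=(150,125),spool=(356,136)).items(): print(n,np.nanmedian(Ps[0][v-5:v+6,u-5:u+6].reshape(-1,3),0).round(3))
a,c=[cv2.imread('pics/'+n) for n in ('tf.png','sf.png')]
cv2.imwrite('pics/fin.png',np.hstack([cv2.resize(a,(400,300)),cv2.resize(c,(400,300))]))
```

```text
[0.44140328 0.10482552 0.21444358]
red 0 95 [ 0.001 -0.001] z 0.0647 want 0.064
red 1 119 [ 0.001 -0.001] z 0.0648 want 0.064
brass 1 131 [-0.007  -0.0005] z 0.0638 want 0.064
tee 0 191 [0.004 0.001] z 0.067 want 0.066
tee 1 73 [0.006 0.   ] z 0.0666 want 0.066
union 0 142 [-0.001   0.0005] z 0.0631 want 0.062
union 1 56 [0.     0.0005] z 0.0626 want 0.062
black 1 90 [0.    0.009] z 0.0982 want 0.098
jar [0.721 0.246 0.085]
spool [ 0.718 -0.236  0.025]
```

View pics/fin.png

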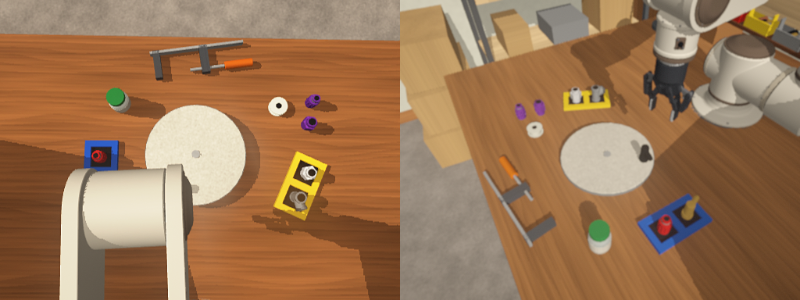

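All four stand in their pockets with tops at the expected heights; the black elbow, jar and spool have not moved.

```bash
python3 -c "
from station import ticket;print(ticket.finish_job())"
```

```text
the job is handed in; nothing more can be done
None
```

I placed all four fittings and handed the job in at about 22 s of robot time. The hand-in gives no verdict.

- **Blue tray:** the brass elbow is in the near pocket and the red coupler in the far one.
- **Yellow tray:** the tee is in the near pocket and the union in the far one.

**Last checks (top and scene cameras):**
- Fitting tops were within 1 mm of the heights they should have when standing upright on the pocket floor.
- Red coupler and union were within about 1 mm of their pocket centres.
- The tee measured 4–6 mm off centre.
- The brass elbow measured 7 mm off in the scene view, but that figure takes in the spigot. An earlier top view put its column within 1 mm. The arm hid it from the top camera in the final check.
- The black elbow was standing upright on the turntable. The arm hid it from the top camera, so this comes from the scene camera only.
- Jar and spool read the same positions as at the start.
- The gripper was clear of everything.

No check failed.

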